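# Draw an eye bolt from the stock holder and re-zero the scale

## Task

Pull the long eye bolt out of the sheet-steel holder that stands on the scale, and lay it flat in the shallow issue tray beside the shackle: set it down gently, neither dropping it nor driving it into the tray. When it lies there and the scale has settled, turn the tare knob in the middle of the dial until the zero mark stands at the needle's tip, ready for the next issue. Leave the holder standing on the scale pan with its two headed pins in it, and do not disturb the shackle or the other parts on the bench.

Things in the scene. Friction and masses are not known exactly. Their poses are not given: they have to be found in the camera images.
- eye_bolt: Zinc eye bolt, 210 mm, 0.35 kg, the only one with an eye. Origin: centre of its flat foot; z runs along the shank to the eye. Shank 16 mm thick; collar 26 mm across 160 mm from the foot; eye: flat-sided ring in the bolt's x-z plane (normal = y), outside 46, hole 22, 12 mm thick along y. It leans about 30 degrees to the holder's -x, loose in its lane, eye centre 68 mm above the rim.
- bolt_eye (a point): Centre of the bolt's eye, 187 mm along z from its foot; grip the eye across its 12 mm thickness (along the bolt's y), best by its outer half: the ring reaches 23 mm beyond this point.
- bolt_foot (a point): Centre of the bolt's foot end (the bolt's origin).
- holder: Loose open-topped box of bare sheet steel (0.55 kg) on the scale pan: 76 (x) by 96 (y) by 100 mm high, walls and floor 3 mm. Origin: centre of underside. Partitions make three lanes, 28 mm wide and 70 mm long (x), centres at y = -31, 0, +31 mm. One rod stands in each, leaning to the holder's -x, foot at the +x wall; the bolt may be in any lane. Only weight holds the rods.
- pin_a: Zinc-plated headed pin, a bystander that stays in the holder: 135 mm long, shank 16 mm thick, flat head 24 mm across, 6 mm thick. Origin: centre of its foot, z along it to the head. Leans like the bolt; its head ends about 30 mm above the rim, 37 mm lower than the centre of the bolt's eye.
- pin_b: The other headed pin, same as pin_a.
- scale: Grey bench spring scale, fixed: 360 (x) by 200 (y) mm, housing top at 36 mm. Origin: at its underside, 40 mm behind (+x of) its middle. Round dial (160 mm, face up) in front, centre at x = -125 mm; steel pan behind, centre at x = +48 mm. 2 kg is one turn of the needle and 20 mm of pan travel; a lighter pan rises and the needle turns counter-clockwise seen from above. Settles within 0.5 s.
- pan_top (a point): Centre of the pan's upper face (172 by 196 mm, about 52 mm above the bench at the start); rides up and down with the load.
- tare_knob (a point): Grip point of the black tare knob on the dial's axis, 71 mm above the bench; its x axis runs along the knob's bar to the zero mark. Bar 40 long, 12 thick, from 50 to 80 mm above the bench, on a skirt 42 mm across. Clear dial cover 46 mm above the bench. Turns nearly a full turn either way, slight friction (0.04 N m), stays as left, carries the dial plate with it, not the needle.
- zero_mark (a point): Inner point of the zero mark, a black wedge on the rim of the white dial plate in line with the knob's bar, 62 mm from the dial's axis (the other graduations are thin lines, 10 mm apart). It turns with the tare knob.
- needle_tip (a point): Tip of the dark scale needle, 62 mm from the dial's axis, just above the dial plate. It moves with the load on the pan only.
- tray: Issue tray of dark sheet steel, fixed: 320 (x) by 260 mm (y), floor 4 mm thick, lip 4 mm thick and 12 mm high all round. Origin: centre of underside. The shackle lies in its +y part; the middle and the -y part are free.
- shackle: Zinc-plated shackle lying flat in the tray on its +y side, about 75 by 75 mm and 16 mm high, a bystander. Origin: about its middle, at its underside.
- hoist_ring: Zinc-plated hoist ring standing on the bench, a bystander: disc 60 mm across with an upright bow, 77 mm high. Origin: centre of underside.
- bush_a: Zinc-plated bush standing on the bench, a bystander: 42 mm across, 45 mm high. Origin: centre of underside.
- bush_b: Another such bush, a bystander.
- link_plate: Flat zinc-plated link plate on the bench, a bystander: 110 by 45 by 10 mm. Origin: centre of underside.
Mind the look-alikes: they are no part of the job. What is shaped like the pin_b but black or green is not meant.

How it is judged:
On the way, in this order (a step that is already met when the one before it is completed fails the run):
1. the eye bolt is out of the holder (distance between bolt_foot and holder above 0.12 m), for 0.2 s.
2. the eye bolt lies flat and still in the tray, let go (x of bolt_eye in the frame of tray between -0.155 and 0.155 m and y of bolt_eye in the frame of tray between -0.125 and 0.125 m and x of bolt_foot in the frame of tray between -0.155 and 0.155 m and y of bolt_foot in the frame of tray between -0.125 and 0.125 m and angle between eye_bolt's own z axis and vertical between 1.4 and 1.75 rad and z of bolt_eye in the frame of tray below 0.035 m and z of bolt_foot in the frame of tray below 0.022 m and contact force between the fingers and eye_bolt below 0.1 N and linear speed of eye_bolt below 0.03 m/s), for 0.2 s.
3. the dial's zero mark stands at the needle's tip (horizontal distance between needle_tip and zero_mark below 0.005 m), for 0.2 s.
At the end, for the whole second after the job is handed in: The bolt lies flat (within about 10 degrees) inside the tray, let go and still; the zero mark is within 5 mm of the needle's tip (half a division); the holder stands upright on the pan, within 45 mm of its centre, both pins in it (all of step 2 and horizontal distance between needle_tip and zero_mark below 0.005 m and angle between holder's own z axis and vertical below 0.1 rad and horizontal distance between holder and pan_top below 0.045 m and z of each of pin_a, pin_b in the frame of holder below 0.03 m); the robot touches nothing.
It fails at once if the bolt was dropped (faster than 0.8 m/s while not held) (contact force between the fingers and eye_bolt below 0.1 N and linear speed of eye_bolt above 0.8 m/s).
It fails at once if the bolt was pressed on the tray with over 60 N while held (contact force between the fingers and eye_bolt above 1 N and contact force between eye_bolt and tray above 60 N).
It fails at once if the holder was tipped over (beyond 0.3 rad) (angle between holder's own z axis and vertical above 0.3 rad).
It fails at once if a headed pin was pulled out of the holder (z of any of pin_a, pin_b in the frame of holder above 0.06 m).
It fails at once if another part on the bench or in the tray was moved more than 30 mm (distance of any of shackle, hoist_ring, bush_a, bush_b, link_plate from where it was at the start of the episode above 0.03 m).
It also fails if it takes over 61 s, if anything falls off the work surface, if the arm or the gripper's body presses on something with over 40 N, if the wrist force passes 120 N, or if a joint passes its speed limit or range.

## Robot

A 6-joint arm with a two-finger parallel gripper is mounted at the origin on the work surface. World frame = base frame: x ahead of the robot, y to its left, z up, the work surface at z = 0. Lengths are in m, angles in rad, forces in N, time in s.
With the tool pointing down it reaches from about 0.325 to 0.875 m from the base axis. Payload 4.4 kg.
Tool frame: the origin (TCP) lies at the very end of the fingers, on their centre line; the grasp point (between the pads) lies 19 mm behind it; z points along the fingers, y is the line along which they close (so a half turn about z gives the same grasp; the last joint's range is limited). The gripper opens to 85 mm and grips with 20 to 120 N. Pads are 22 mm wide; open, the fingers measure 114 mm over their backs; the gripper's body (76 mm by 85 mm) begins 54 mm behind the grasp point. The pads swing forward as they close: fully open they stand 13 mm farther back than shut.
Start: joints at [1.107, 0.207, 1.542, -0, 1.393, -0.15], TCP at [0.177, 0.547, 0.231] pointing down, gripper open.
Joint ranges: [-2.73, 2.73], [-0.86, 2.22], [0.23, 2.46], [-1.11, 4.25], [0.08, 2.63], [-2.82, 2.82]. Speed limits (rad/s): [2.79, 2.79, 3.14, 3.14, 3.14, 3.14].

## Interface

Orientations are given as a unit quaternion [x, y, z, w].
In Python, from rig import * gives the robot as it stands. The module is installed in compiled form; this text tells all that it offers.
- The arm moves only by the shell command python3 -m handwheel 'ROWS' [FORCE]. ROWS is a JSON object of lists of equal length, an entry for each row: "dp": the shift along the tool's x, y, z in units of 0.2 m (1.0 is 0.2 m), a list of three; "angular": the turn, a rotation vector about the tool's x, y, z in units of 2 pi rad (1.0 is 2 pi rad), a list of three; "jaw": the opening, from 0 (shut) to 1 (fully open). A call has exactly 5 rows; each row shifts and turns the commanded pose from where the row before left it, along the tool's axes as they then stand; what a row does not reach is not made up. A row lasts 1/10 s, in which the tool goes at most 50 mm and 8.59 degrees, less where a joint would pass 70% of its speed; a pose out of reach is approached as far as the arm can. A call with a number of a shift or a turn outside -1 to 1 is refused whole. A call with a gripper value outside its range is refused whole. The fingers move at their own pace and stop on an object; FORCE is the grip in N (left out, the last holds). Time passes only in rows, so rows that do not move let the fingers close, or fill a call up. It gives the time, the measured TCP pose, the force, the opening and the grip force at its end, in the units of the state.
- get_obs(): the state, without advancing time (a new reading comes with each control period).
- camera(name): name is "scene" or "side" or "wrist"; returns a dict with "image" (400x640x3 uint8, red, green, blue), "z_map" (400x640 float32, m along the optical axis (not along the pixel's ray), 0 where there is no reading), "intrinsics" (3x3 intrinsics, pixels), "D" ([k1, k2, p1, p2, k3] as OpenCV has them; the pictures are not rectified), "view" (4x4, takes a point from world to camera coordinates). Camera axes: x right, y up, looking along -z (the intrinsics and any distortion apply to the point x, -y, -z); pixel columns grow to the right and rows downward; lengths in m; the calibration is good to about 2 mm. A picture is of the moment at which its call begins.
- hand_in(): hands the job in; it is judged then, once.
The state is a dict: "time": time; "q": joint angles; "joint_vel": joint speeds; "joint_torque": joint torques, N m; "tcp_pos": TCP position; "tool_rot": TCP orientation; "force": force on the tool from outside, world axes, zero at the start; "wrist_torque": the same for the moment, N m; "grip_width": finger opening in m; "grasp_force": force on a finger pad.
Only numpy, scipy, OpenCV 4.12 (cv2) and the standard library are available. Lean on these libraries where they do the work, as an engineer would, in place of code of your own. Each camera call takes 0.05 s, during which the arm holds its last target. There are 200 camera calls.

## Working session

There is one attempt and no reset: what is moved stays moved. The work goes in short steps, Python scripts to look and compute and a shell command to move; the robot and the scene stay as the last step left them, time stands still between calls to the robot, and variables do not carry over. Pictures are saved under pics/ and viewed, at most 10 in all, crops included, and the job is handed in when it is done.

```bash
mkdir -p pics; cat > h.py <<'E'
from rig import *
import numpy as np, cv2
from scipy.spatial.transform import Rotation as R
def snap(n,f):
    c=camera(n); cv2.imwrite(f'pics/{f}.png',c['image'][:,:,::-1]); np.savez(f'pics/{f}.npz',**c); return c
def load(f): return dict(np.load(f'pics/{f}.npz'))
def pt(c,u,v,z=None,h=None):
    "pixel -> world, by depth, or on the plane of height h"
    K=c['intrinsics'];V=c['view']
    x,y=cv2.undistortPoints(np.array([[[u,v]]],float),K,c['D'])[0,0]
    d=np.array([x,-y,-1.]);Rm=V[:3,:3];o=-Rm.T@V[:3,3];w=Rm.T@d
    if h is not None: return o+w*(h-o[2])/w[2]
    s=z if z else np.median(c['z_map'][int(v)-1:int(v)+2,int(u)-1:int(u)+2])
    return o+w*s
def px(c,p):
    q=c['view'][:3,:3]@np.array(p)+c['view'][:3,3]; 
    return cv2.projectPoints(np.array([[q[0],-q[1],-q[2]]]),np.zeros(3),np.zeros(3),c['intrinsics'],c['D'])[0].ravel()
def rel(p,Rt):
    "rows sums from the present pose to TCP p, rotation Rt"
    o=get_obs();R0=R.from_quat(o['tool_rot'])
    print('dp/0.2 tool',np.round(R0.inv().apply(np.array(p)-o['tcp_pos'])/.2,4),'ang/2pi',np.round((R0.inv()*Rt).as_rotvec()/2/np.pi,4))
E
python3 - <<'E'
from h import *
o=get_obs();print(o['time'],o['tcp_pos'],R.from_quat(o['tool_rot']).as_matrix().round(3))
a=snap('scene','s1');b=snap('side','d1')
for c in(a,b):print(c['view'].round(3),c['D'])
E
```

```text
0.0 [0.17711281 0.54622792 0.23010295] [[-0.951  0.309 -0.001]
 [ 0.309  0.951 -0.002]
 [ 0.    -0.002 -1.   ]]
[[-0.623  0.782  0.016  0.276]
 [-0.635 -0.518  0.572  0.228]
 [ 0.456  0.347  0.82  -1.665]
 [ 0.     0.     0.     1.   ]] [-0.09977088  0.          0.          0.          0.        ]
[[ 9.360e-01 -3.520e-01  1.000e-03 -4.480e-01]
 [ 2.060e-01  5.500e-01  8.100e-01 -2.300e-01]
 [-2.860e-01 -7.580e-01  5.870e-01 -1.057e+00]
 [ 0.000e+00  0.000e+00  0.000e+00  1.000e+00]] [0.00387783 0.         0.         0.         0.        ]
```

View pics/s1.png

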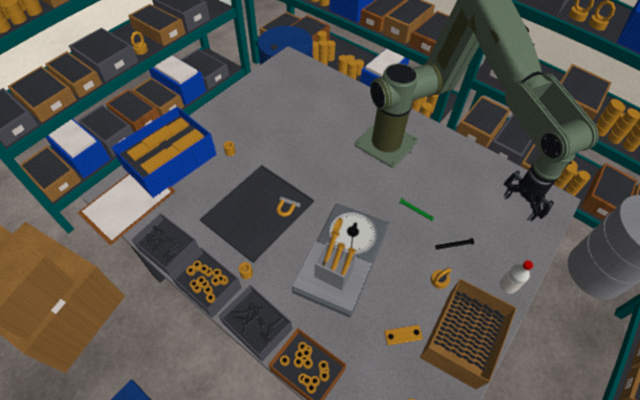

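View pics/d1.png

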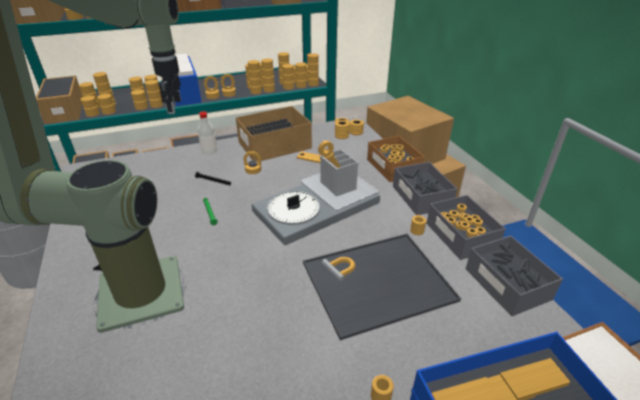

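The scene view shows the scale with its dial at about (352,232), the holder at (338,265) and the tray at (258,212) with the shackle at (287,206). The side view has the dial at (294,207), the eye at (326,150) and the holder at (338,172). Next I'll enlarge both.

```bash
python3 - <<'E'
from h import *
a=load('s1');b=load('d1')
A=cv2.resize(a['image'][195:320,285:390],None,fx=4,fy=4,interpolation=cv2.INTER_CUBIC)[:,:,::-1]
B=cv2.resize(b['image'][135:245,245:385],None,fx=2.7,fy=4,interpolation=cv2.INTER_CUBIC)[:,:,::-1]
B=np.vstack([B,np.zeros((500-B.shape[0],B.shape[1],3),np.uint8)])
cv2.imwrite('pics/c1.png',np.hstack([A,B[:, :378]]))
for n,c,l in(('scene',a,[(262,166),(312,203),(252,260),(201,220),(287,206),(352,232),(333,268)]),('side',b,[(303,265),(411,237),(459,298),(340,337),(294,207),(342,178)])):
    for u,v in l: print(n,u,v,pt(c,u,v).round(3))
E
```

```text
scene 262 166 [ 0.413 -0.299  0.011]
scene 312 203 [ 0.423 -0.044  0.005]
scene 252 260 [ 0.728 -0.05   0.012]
scene 201 220 [ 0.729 -0.299  0.01 ]
scene 287 206 [ 0.49  -0.105  0.006]
scene 352 232 [0.464 0.159 0.071]
scene 333 268 [0.621 0.198 0.108]
side 303 265 [ 0.409 -0.054  0.001]
side 411 237 [ 0.74  -0.055  0.   ]
side 459 298 [ 0.726 -0.304  0.011]
side 340 337 [ 0.411 -0.305  0.011]
side 294 207 [0.447 0.139 0.051]
side 342 178 [0.604 0.145 0.114]
```

View pics/c1.png

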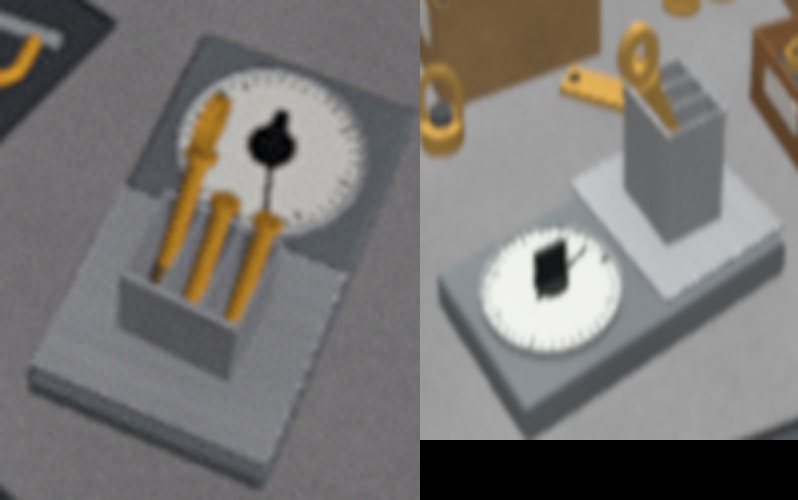

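```bash
python3 - <<'E'
from h import *
a=load('s1');b=load('d1')
def tri(p,q):
    A=[];y=[]
    for c,(u,v) in((a,p),(b,q)):
        p0=pt(c,u,v,z=.5);p1=pt(c,u,v,z=1.5);d=p1-p0;d/=np.linalg.norm(d);M=np.eye(3)-np.outer(d,d);A.append(M);y.append(M@p0)
    A=np.vstack(A);y=np.hstack(y);x=np.linalg.lstsq(A,y,rcond=None)[0];return x.round(4),np.linalg.norm(A@x-y).round(4)
S=lambda x,y:(x/4+285,y/4+195)
D=lambda x,y:((x-420)/2.7+245,y/4+135)
print('eye',tri(S(209,124),D(639,56)))
for p in[(205,38),(415,105)]:print('house',pt(a,*S(*p),h=.036))
for p in[(35,368),(262,482),(130,185),(348,275)]:print('pan',pt(a,*S(*p),h=.052))
for p in[(120,280),(235,340)]:print('rimS',pt(a,*S(*p),h=.152))
for p in[(624,90),(672,133),(724,108),(676,62)]:print('rimD',pt(b,*D(*p),h=.152))
for p in[(580,185),(668,298),(782,225)]:print('panD',pt(b,*D(*p),h=.052))
print('dial',pt(b,*D(551,290),h=.04),pt(a,*S(270,153),h=.04))
# eye and rods from clouds
for n,c in(('s',a),('d',b)):
    P=[]
    for v in range(130,300):
        for u in range(240,390):
            z=c['z_map'][v,u]
            if z>0:
                r,g,bl=c['image'][v,u].astype(int)
                p=pt(c,u,v,z=z)
                if r-bl>70 and .09<p[2]<.3 and .35<p[0]<.75 and 0<p[1]<.35:P.append(p)
    P=np.array(P);print(n,len(P))
    for lo in np.arange(.12,.26,.01):
        Q=P[(P[:,2]>=lo)&(P[:,2]<lo+.01)]
        if len(Q):print(lo.round(2),len(Q),Q.mean(0).round(3),Q.min(0).round(3),Q.max(0).round(3))
E
```

```text
eye (array([0.5538, 0.1544, 0.2188]), np.float64(0.0012))
house [0.39014209 0.03980209 0.036     ]
house [0.33122755 0.2226435  0.036     ]
pan [0.7250712  0.12929494 0.052     ]
pan [0.68858856 0.31799981 0.052     ]
pan [0.55426666 0.08594045 0.052     ]
pan [0.50897303 0.27160972 0.052     ]
rimS [0.66432073 0.16272489 0.152     ]
rimS [0.64960137 0.25550921 0.152     ]
rimD [0.56326667 0.22169617 0.152     ]
rimD [0.59025197 0.14449773 0.152     ]
rimD [0.65863206 0.15726998 0.152     ]
rimD [0.63570503 0.241318   0.152     ]
panD [0.52062349 0.2581356  0.052     ]
panD [0.56177135 0.08066907 0.052     ]
panD [0.72225673 0.12174759 0.052     ]
dial [0.44915701 0.15040564 0.04      ] [0.45098745 0.15416504 0.04      ]
s 465
0.12 35 [0.61  0.201 0.125] [0.573 0.164 0.12 ] [0.619 0.234 0.13 ]
0.13 41 [0.604 0.199 0.135] [0.572 0.162 0.13 ] [0.614 0.232 0.14 ]
0.14 46 [0.598 0.201 0.145] [0.572 0.162 0.14 ] [0.61  0.238 0.15 ]
0.15 48 [0.597 0.199 0.156] [0.573 0.161 0.15 ] [0.635 0.245 0.16 ]
0.16 44 [0.587 0.194 0.165] [0.576 0.159 0.161] [0.595 0.229 0.17 ]
0.17 48 [0.578 0.196 0.
[... 502 characters left out ...]
.569 0.164 0.25 ]
d 197
0.15 2 [0.591 0.154 0.158] [0.589 0.153 0.157] [0.593 0.155 0.159]
0.16 5 [0.586 0.154 0.164] [0.583 0.151 0.163] [0.589 0.155 0.166]
0.17 19 [0.575 0.169 0.175] [0.565 0.149 0.17 ] [0.586 0.222 0.18 ]
0.18 16 [0.573 0.165 0.184] [0.568 0.15  0.18 ] [0.579 0.223 0.189]
0.19 13 [0.562 0.149 0.197] [0.556 0.144 0.19 ] [0.569 0.163 0.2  ]
0.2 30 [0.559 0.15  0.205] [0.54  0.145 0.2  ] [0.573 0.155 0.209]
0.21 34 [0.553 0.152 0.213] [0.533 0.143 0.21 ] [0.57  0.162 0.219]
0.22 24 [0.548 0.151 0.225] [0.532 0.144 0.221] [0.57  0.159 0.229]
0.23 33 [0.548 0.15  0.235] [0.534 0.144 0.23 ] [0.569 0.158 0.24 ]
0.24 21 [0.549 0.151 0.243] [0.54  0.144 0.24 ] [0.561 0.161 0.247]
```

```bash
cat >> h.py <<'E'
def frame(psi,tilt):
    "tool tilted by tilt: z = sin(tilt)*xh - cos(tilt)*z, y = yh"
    xh=np.array([np.cos(psi),np.sin(psi),0]);yh=np.array([-np.sin(psi),np.cos(psi),0]);zz=np.array([0,0,1.])
    tz=np.sin(tilt)*xh-np.cos(tilt)*zz
    return R.from_matrix(np.array([np.cross(yh,tz),yh,tz]).T)
E
python3 - <<'E'
from h import *
E=np.array([.554,.155,.221]);Rt=frame(.23,np.radians(-30));tz=Rt.as_matrix()[:,2]
g=E-.013*tz+.019*tz; print(g,tz)
rel(g-.1*tz,Rt)
E
```

```text
[0.551079   0.15431607 0.21580385] [-0.4868332  -0.11398876 -0.8660254 ]
dp/0.2 tool [-2.597  -1.1586 -0.3594] ang/2pi [ 0.0223  0.0811 -0.0846]
```

```bash
for i in 1 2; do python3 -m handwheel '{"dp":[[-0.175,-0.078,-0.025],[-0.175,-0.078,-0.025],[-0.175,-0.078,-0.025],[-0.175,-0.078,-0.025],[-0.175,-0.078,-0.025]],"angular":[[0,0,0],[0,0,0],[0,0,0],[0,0,0],[0,0,0]],"jaw":[0.6,0.6,0.6,0.6,0.6]}' 30; done
python3 -c "
from h import *
E=np.array([.554,.155,.221]);Rt=frame(.23,np.radians(-30));tz=Rt.as_matrix()[:,2]
rel(E+(.006-.1)*tz,Rt)"
```

```text
time: 0.6
tcp_pos: [0.3205, 0.4174, 0.256]
tool_rot: [0.156, 0.988, -0.0, -0.0]
force: [1.0, -0.6, -0.0]
grip_width: 0.0513
grasp_force: 0.0
time: 1.1
tcp_pos: [0.4629, 0.2892, 0.2809]
tool_rot: [0.156, 0.988, -0.0, -0.0]
force: [0.6, 0.3, 0.4]
grip_width: 0.0512
grasp_force: 0.0
dp/0.2 tool [-0.8413 -0.3759 -0.1078] ang/2pi [ 0.0226  0.0811 -0.0846]
```

```bash
python3 -m handwheel '{"dp":[[-0.168,-0.075,-0.022],[-0.168,-0.075,-0.022],[-0.168,-0.075,-0.022],[-0.168,-0.075,-0.022],[-0.168,-0.075,-0.02]],"angular":[[0,0,0],[0,0,0],[0,0,0],[0,0,0],[0,0,0]],"jaw":[0.6,0.6,0.6,0.6,0.6]}' 
python3 -m handwheel '{"dp":[[0,0,0],[0,0,0],[0,0,0],[0,0,0],[0,0,0]],"angular":[[0.0045,0.0162,-0.0169],[0.0045,0.0162,-0.0169],[0.0045,0.0162,-0.0169],[0.0045,0.0162,-0.0169],[0.0045,0.0162,-0.0169]],"jaw":[0.6,0.6,0.6,0.6,0.6]}' 
python3 - <<'E'
from h import *
E=np.array([.554,.155,.221]);Rt=frame(.23,np.radians(-30));tz=Rt.as_matrix()[:,2]
rel(E+(.006-.1)*tz,Rt); c=snap('wrist','w1')
print(get_obs()['q'],px(c,E),c['view'].round(3))
E
```

```text
time: 1.6
tcp_pos: [0.5996, 0.1661, 0.3024]
tool_rot: [0.156, 0.988, -0.0, -0.001]
force: [1.0, 0.7, 0.6]
grip_width: 0.0513
grasp_force: 0.0
time: 2.1
tcp_pos: [0.5992, 0.1667, 0.3026]
tool_rot: [-0.112, 0.959, -0.029, -0.258]
force: [0.6, 0.2, -0.9]
grip_width: 0.0518
grasp_force: 0.0
dp/0.2 tool [-0.0019 -0.0054 -0.0001] ang/2pi [ 0.     -0.0004  0.0005]
[ 0.15368813  0.6516255   0.88171585 -0.0462098   2.14139599 -1.66905994] [317.80012488 199.79695299] [[-0.232  0.973  0.001 -0.024]
 [-0.954 -0.227  0.197  0.517]
 [ 0.192  0.044  0.98  -0.58 ]
 [ 0.     0.     0.     1.   ]]
```

View pics/w1.png

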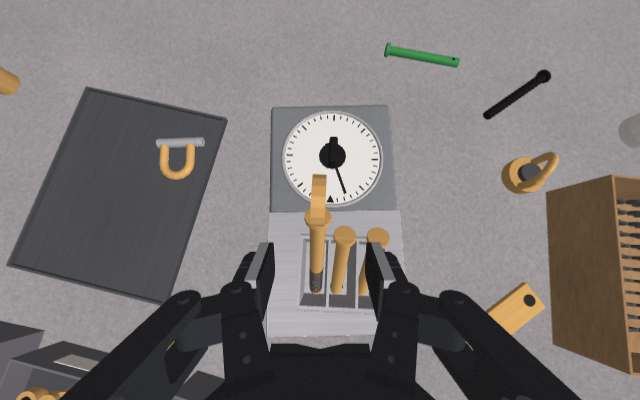

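```bash
python3 - <<'E'
from h import *
c=load('w1')
C=cv2.resize(c['image'][160:310,260:400],None,fx=4,fy=4,interpolation=cv2.INTER_CUBIC)[:,:,::-1];cv2.imwrite('pics/c2.png',C)
P=[]
for v in range(170,300):
  us=[u for u in range(295,334) if c['image'][v,u,0].astype(int)-c['image'][v,u,2]>60 and c['z_map'][v,u]>0]
  Q=np.array([pt(c,u,v,z=c['z_map'][v,u]) for u in us])
  Q=Q[Q[:,2]>.09] if len(Q) else Q
  if len(Q) and v%4==0: print(v,us[0],us[-1],np.median(Q,0).round(4),pt(c,us[0],v,z=np.median(c['z_map'][v,us])).round(4)[:2],pt(c,us[-1],v,z=np.median(c['z_map'][v,us])).round(4)[:2])
E
```

```text
176 313 325 [0.5356 0.1517 0.2325] [0.5368 0.1467] [0.5344 0.1567]
180 312 325 [0.5405 0.1524 0.2379] [0.5418 0.1472] [0.5393 0.1577]
184 312 325 [0.5445 0.153  0.2402] [0.5457 0.1482] [0.5432 0.1586]
188 312 325 [0.5478 0.1542 0.2413] [0.5492 0.1491] [0.5468 0.1594]
192 311 325 [0.5517 0.1543 0.2418] [0.5528 0.1491] [0.5501 0.1602]
196 311 325 [0.5547 0.1554 0.2424] [0.5561 0.1499] [0.5535 0.161 ]
200 311 325 [0.5578 0.1562 0.2418] [0.5592 0.1507] [0.5566 0.1617]
204 311 325 [0.561  0.1569 0.2407] [0.5622 0.1514] [0.5596 0.1624]
208 310 325 [0.564  0.1569 0.2401] [0.5655 0.1513] [0.5627 0.1632]
212 306 329 [0.5662 0.1579 0.2374] [0.5691 0.1488] [0.5647 0.1671]
216 305 330 [0.569  0.1586 0.2342] [0.5721 0.1485] [0.5673 0.1686]
220 306 330 [0.572  0.1597 0.2311] [0.5748 0.1499] [0.5702 0.1694]
224 308 329 [0.5751 0.1607 0.2262] [0.5773 0.152 ] [0.5731 0.1694]
228 310 325 [0.577  0.1601 0.2033] [0.5784 0.1533] [0.5752 0.1669]
232 312 324 [0.5794 0.1611 0.1889] [0.5807 0.1554] [0.5779 0.1668]
236 311 324 [0.5829 0.1614 0.1831] [0.5844 0.1551] [0.5814 0.1677]
240 312 324 [0.5864 0.1628 0.1765] [0.5877 0.1568] [0.5849 0.1687]
244 311 323 [0.5903 0.1626 0.17  ] [0.5917 0.1565] [0.5888 0.1686]
248 311 323 [0.5942 0.1635 0.1637] [0.5956 0.1573] [0.5927 0.1696]
252 311 323 [0.5982 0.1644 0.1562] [0.5996 0.1581] [0.5967 0.1707]
256 312 323 [0.6022 0.1659 0.15  ] [0.6036 0.16  ] [0.6008 0.1717]
260 311 322 [0.6068 0.1658 0.1419] [0.6083 0.1598] [0.6054 0.1718]
264 311 322 [0.6114 0.1668 0.1334] [0.6129 0.1606] [0.6099 0.1729]
268 311 322 [0.616  0.1678 0.1253] [0.6176 0.1616] [0.6147 0.1741]
272 314 319 [0.6211 0.169  0.1179] [0.6217 0.1661] [0.6203 0.1719]
276 333 333 [0.622  0.1902 0.1026] [0.622  0.1902] [0.622  0.1902]
280 333 333 [0.6273 0.1918 0.0935] [0.6273 0.1918] [0.6273 0.1918]
```

View pics/c2.png

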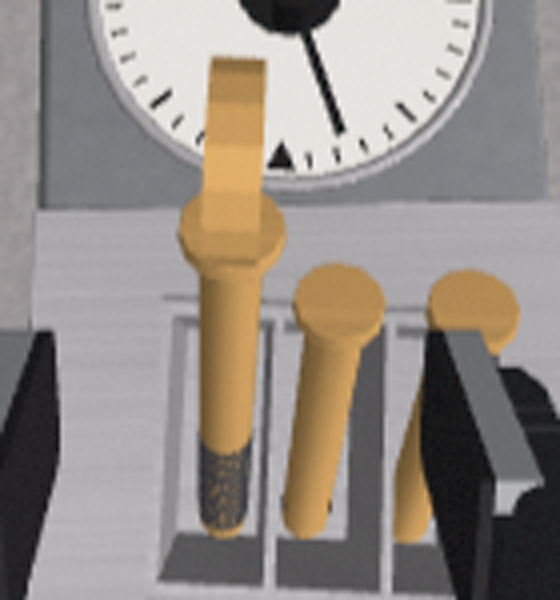

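```bash
python3 - <<'E'
from h import *
E=np.array([.5545,.1553,.2195]);Rt=frame(.2,np.radians(-30));tz=Rt.as_matrix()[:,2]
rel(E+(.006)*tz,Rt)
E
```

```text
dp/0.2 tool [ 0.0021 -0.0084  0.4835] ang/2pi [-0.0024 -0.0018  0.0053]
```

```bash
python3 -m handwheel '{"dp":[[0.002,-0.008,0.08],[0,0,0.15],[0,0,0.15],[0,0,0.1],[0,0,0]],"angular":[[0,0,0],[0,0,0],[0,0,0],[0,0,0],[-0.0024,-0.0018,0.0053]],"jaw":[0.45,0.45,0.45,0.45,0.45]}' 100
python3 - <<'E'
from h import *
E=np.array([.5545,.1553,.2195]);Rt=frame(.2,np.radians(-30));tz=Rt.as_matrix()[:,2]
rel(E+(.006)*tz,Rt)
E
python3 -m handwheel '{"dp":[[0,0,0],[0,0,0],[0,0,0],[0,0,0],[0,0,0]],"angular":[[0,0,0],[0,0,0],[0,0,0],[0,0,0],[0,0,0]],"jaw":[0.3,0.2,0.1,0,0]}' 100
python3 - <<'E'
from h import *
E=np.array([.5545,.1553,.2195]);Rt=frame(.2,np.radians(-30));tz=Rt.as_matrix()[:,2]
rel(E+(.006)*tz,Rt);c=snap('wrist','w2')
cv2.imwrite('pics/c3.png',cv2.resize(c['image'][120:320,200:440],None,fx=3,fy=3)[:,:,::-1]);print(get_obs()['grip_width'],get_obs()['grasp_force'])
E
```

```text
time: 2.65
tcp_pos: [0.5489, 0.1548, 0.2159]
tool_rot: [-0.092, 0.962, -0.026, -0.255]
force: [-0.3, 0.1, 0.3]
grip_width: 0.0388
grasp_force: 0.0
dp/0.2 tool [-0.0151 -0.003   0.0005] ang/2pi [ 0.0003  0.001  -0.0014]
time: 3.15
tcp_pos: [0.5527, 0.1549, 0.2202]
tool_rot: [-0.093, 0.963, -0.026, -0.251]
force: [-1.1, 0.1, 0.7]
grip_width: 0.0098
grasp_force: 97.7
dp/0.2 tool [-0.0091  0.0003  0.0287] ang/2pi [ 0.0001  0.0023 -0.0012]
0.00975005077755344 97.69428060716677
```

View pics/c3.png

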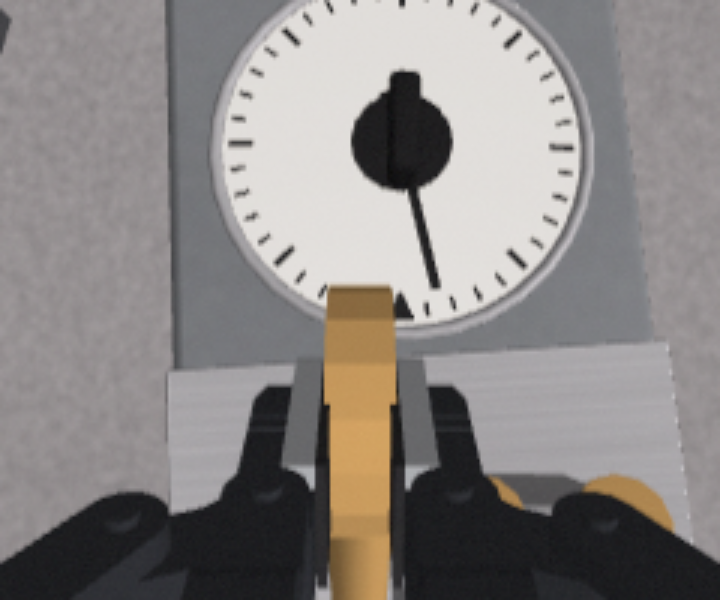

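```bash
python3 -m handwheel '{"dp":[[0.01,0,-0.011],[0.02,0,-0.022],[0.03,0,-0.033],[0.03,0,-0.033],[0.03,0,-0.033]],"angular":[[0,0,0],[0,0,0],[0,0,0],[0,0,0],[0,0,0]],"jaw":[0,0,0,0,0]}' 120
python3 - <<'E'
from h import *
c=snap('side','d2');s=snap('scene','s2')
A=cv2.resize(c['image'][90:250,240:400],None,fx=2.5,fy=3);B=cv2.resize(s['image'][190:320,280:410],None,fx=3,fy=3)
B=cv2.copyMakeBorder(B,0,480-B.shape[0],0,0,0);cv2.imwrite('pics/c4.png',np.hstack([A,B])[:,:,::-1])
E
```

```text
time: 3.7
tcp_pos: [0.544, 0.1534, 0.2555]
tool_rot: [-0.093, 0.963, -0.026, -0.251]
force: [-0.3, 0.3, -3.4]
grip_width: 0.0096
grasp_force: 119.3
```

View pics/c4.png

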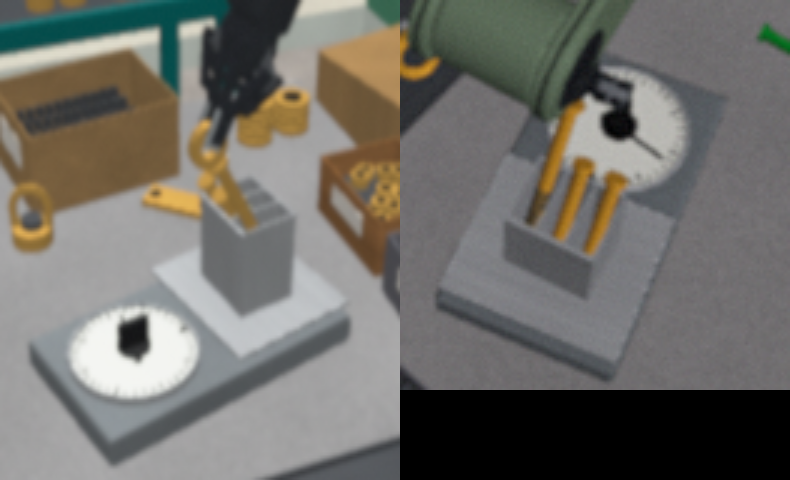

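The bolt is held by the ring and rising, its weight (3.4 N) is on the wrist, and the holder is still upright. I'll keep lifting.

```bash
python3 -m handwheel '{"dp":[[0.06,0,-0.068],[0.085,0,-0.095],[0.085,0,-0.095],[0.085,0,-0.095],[0.085,0,-0.095]],"angular":[[0,0,0],[0,0,0],[0,0,0],[0,0,0],[0,0,0]],"jaw":[0,0,0,0,0]}' 120
python3 - <<'E'
from h import *
o=get_obs();print(o['q'].round(2) if hasattr(o['q'],'round') else o['q'])
# bolt direction unknown slip: assume foot dir = 60deg from tool z
# target: frame(psi2,+30deg), foot along xh(psi2)
for psi in (0.,-.2,-.35):
    Rt=frame(psi,np.radians(30));rel([.47,-.22,.20],Rt)
E
```

```text
time: 4.3
tcp_pos: [0.5181, 0.1486, 0.3739]
tool_rot: [-0.093, 0.963, -0.026, -0.251]
force: [0.1, 0.1, -2.4]
grip_width: 0.0094
grasp_force: 119.3
[ 0.14  0.41  1.07 -0.04  2.17 -1.64]
dp/0.2 tool [ 0.0875 -1.76    1.0514] ang/2pi [-0.0003 -0.164   0.0321]
dp/0.2 tool [ 0.0875 -1.76    1.0514] ang/2pi [-1.000e-04 -1.623e-01  6.540e-02]
dp/0.2 tool [ 0.0875 -1.76    1.0514] ang/2pi [ 1.000e-04 -1.602e-01  9.030e-02]
```

```bash
python3 - <<'E'
from h import *
rel([.47,-.21,.37],frame(-.1,np.radians(30)))
E
```

```text
dp/0.2 tool [ 0.4944 -1.7135  0.3049] ang/2pi [-0.0002 -0.1633  0.0488]
```

```bash
for i in 1 2; do python3 -m handwheel '{"dp":[[0.05,-0.171,0.03],[0.05,-0.171,0.03],[0.05,-0.171,0.03],[0.05,-0.171,0.03],[0.05,-0.171,0.03]],"angular":[[0,0,0],[0,0,0],[0,0,0],[0,0,0],[0,0,0]],"jaw":[0,0,0,0,0]}' 120; done
for i in 1 2; do python3 -m handwheel '{"dp":[[0,0,0],[0,0,0],[0,0,0],[0,0,0],[0,0,0]],"angular":[[0,-0.0163,0.0049],[0,-0.0163,0.0049],[0,-0.0163,0.0049],[0,-0.0163,0.0049],[0,-0.0163,0.0049]],"jaw":[0,0,0,0,0]}' 120; done
python3 - <<'E'
from h import *
rel([.47,-.21,.37],frame(-.1,np.radians(30)))
c=snap('side','d3');w=snap('wrist','w3')
A=cv2.resize(c['image'][60:330,200:480],None,fx=1.4,fy=1.4);B=cv2.resize(w['image'],None,fx=.62,fy=.62)
B=cv2.copyMakeBorder(B,0,A.shape[0]-B.shape[0],0,0,0);cv2.imwrite('pics/c5.png',np.hstack([A,B])[:,:,::-1])
E
```

```text
time: 4.8
tcp_pos: [0.4937, -0.0314, 0.3717]
tool_rot: [-0.093, 0.963, -0.026, -0.251]
force: [0.6, 0.3, -3.5]
grip_width: 0.0097
grasp_force: 119.4
time: 5.3
tcp_pos: [0.4693, -0.2103, 0.3704]
tool_rot: [-0.093, 0.963, -0.025, -0.251]
force: [0.0, -0.9, -2.6]
grip_width: 0.0097
grasp_force: 119.3
time: 5.8
tcp_pos: [0.4693, -0.209, 0.3707]
tool_rot: [-0.022, 1.0, -0.02, 0.005]
force: [-0.2, 0.1, -2.4]
grip_width: 0.0096
grasp_force: 119.3
time: 6.3
tcp_pos: [0.4689, -0.2085, 0.37]
tool_rot: [0.049, 0.965, -0.014, 0.259]
force: [-0.2, 0.3, -2.6]
grip_width: 0.0092
grasp_force: 119.3
dp/0.2 tool [-0.0054 -0.0071  0.0031] ang/2pi [-0.0002  0.0001 -0.0001]
```

View pics/c5.png

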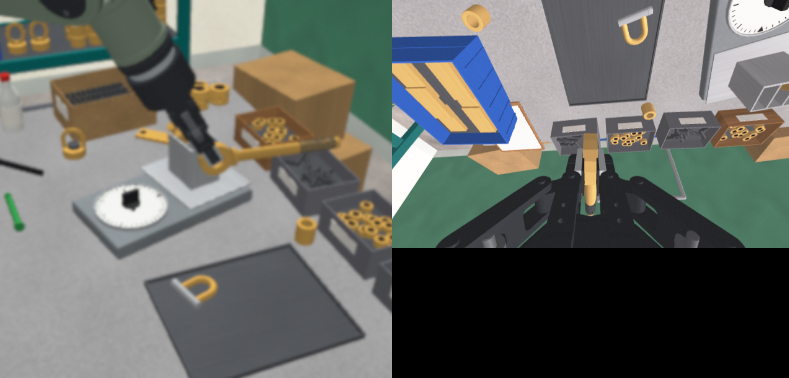

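The bolt is held level over the tray with its foot toward +x, and the shackle is untouched. Next I'll measure its slope and height.

```bash
python3 - <<'E'
from h import *
for f in('d3',):
    c=load(f);P=[]
    for v in range(130,200):
        for u in range(300,460):
            r,g,b=c['image'][v,u].astype(int);z=c['z_map'][v,u]
            if z>0 and r-b>60:
                p=pt(c,u,v,z=z)
                if .28<p[2]<.48 and -.32<p[1]<-.1 and .4<p[0]<.72:P.append(p)
    P=np.array(P)
    for lo in np.arange(.42,.7,.02):
        Q=P[(P[:,0]>=lo)&(P[:,0]<lo+.02)]
        if len(Q):print(lo.round(2),len(Q),np.median(Q,0).round(3),Q.min(0).round(3),Q.max(0).round(3))
E
```

```text
0.42 6 [ 0.432 -0.222  0.469] [ 0.429 -0.223  0.462] [ 0.437 -0.218  0.474]
0.44 58 [ 0.45  -0.213  0.366] [ 0.446 -0.241  0.354] [ 0.46  -0.201  0.418]
0.46 115 [ 0.474 -0.215  0.366] [ 0.46  -0.222  0.349] [ 0.48  -0.204  0.399]
0.48 117 [ 0.488 -0.216  0.376] [ 0.48  -0.225  0.357] [ 0.499 -0.208  0.392]
0.5 70 [ 0.51  -0.218  0.376] [ 0.501 -0.221  0.367] [ 0.52 -0.21  0.38]
0.52 76 [ 0.53  -0.219  0.376] [ 0.52  -0.223  0.364] [ 0.54  -0.209  0.38 ]
0.54 79 [ 0.549 -0.222  0.376] [ 0.54  -0.226  0.365] [ 0.56  -0.211  0.38 ]
0.56 73 [ 0.57  -0.224  0.375] [ 0.56  -0.229  0.366] [ 0.58  -0.214  0.379]
0.58 51 [ 0.587 -0.225  0.375] [ 0.58  -0.229  0.365] [ 0.599 -0.216  0.38 ]
0.64 30 [ 0.651 -0.232  0.374] [ 0.646 -0.237  0.366] [ 0.656 -0.224  0.378]
```

```bash
python3 -m handwheel '{"dp":[[0,0,0],[0.086,0,0.181],[0.086,0,0.181],[0.086,0,0.181],[0.086,0,0.181]],"angular":[[0,0.0128,0],[0,0,0],[0,0,0],[0,0,0],[0,0,0]],"jaw":[0,0,0,0,0]}' 120
python3 -m handwheel '{"dp":[[0.086,0,0.181],[0.086,0,0.181],[0.065,0,0.135],[0.043,0,0.09],[0.021,0,0.045]],"angular":[[0,0,0],[0,0,0],[0,0,0],[0,0,0],[0,0,0]],"jaw":[0,0,0,0,0]}' 120
python3 - <<'E'
from h import *
o=get_obs();T=R.from_quat(o['tool_rot']).as_matrix();print(T.round(3))
c=snap('side','d4');P=[]
for v in range(200,340):
    for u in range(280,480):
        r,g,b=c['image'][v,u].astype(int);z=c['z_map'][v,u]
        if z>0 and r-b>60:
            p=pt(c,u,v,z=z)
            if p[2]<.2 and -.3<p[1]<-.17 and .4<p[0]<.72:P.append(p)
P=np.array(P)
for lo in np.arange(.42,.7,.02):
    Q=P[(P[:,0]>=lo)&(P[:,0]<lo+.02)]
    if len(Q):print(lo.round(2),len(Q),np.median(Q,0).round(3),Q.min(0).round(3),Q.max(0).round(3))
E
```

```text
time: 6.9
tcp_pos: [0.4701, -0.2093, 0.2086]
tool_rot: [0.048, 0.975, -0.012, 0.218]
force: [0.4, -0.3, -2.5]
grip_width: 0.0095
grasp_force: 119.3
time: 7.4
tcp_pos: [0.469, -0.2084, 0.0671]
tool_rot: [0.048, 0.975, -0.01, 0.217]
force: [-0.7, 0.2, -2.9]
grip_width: 0.01
grasp_force: 119.3
[[-0.901  0.098  0.421]
 [ 0.09   0.995 -0.04 ]
 [-0.423  0.002 -0.906]]
0.42 1 [ 0.435 -0.24   0.103] [ 0.435 -0.24   0.103] [ 0.435 -0.24   0.103]
0.44 25 [ 0.453 -0.213  0.062] [ 0.443 -0.226  0.049] [ 0.46  -0.211  0.163]
0.46 64 [ 0.473 -0.215  0.075] [ 0.46  -0.227  0.047] [ 0.48  -0.198  0.097]
0.48 78 [ 0.489 -0.216  0.073] [ 0.48  -0.225  0.056] [ 0.499 -0.203  0.088]
0.5 43 [ 0.51  -0.217  0.069] [ 0.501 -0.221  0.062] [ 0.52  -0.208  0.074]
0.52 43 [ 0.53  -0.219  0.067] [ 0.52  -0.225  0.06 ] [ 0.54  -0.209  0.071]
0.54 45 [ 0.55  -0.22   0.065] [ 0.54  -0.226  0.059] [ 0.56  -0.21   0.069]
0.56 42 [ 0.571 -0.223  0.064] [ 0.56  -0.23   0.056] [ 0.58  -0.213  0.067]
0.58 26 [ 0.587 -0.224  0.061] [ 0.581 -0.228  0.055] [ 0.595 -0.216  0.065]
0.6 2 [ 0.606 -0.223  0.063] [ 0.605 -0.225  0.061] [ 0.606 -0.221  0.064]
0.62 5 [ 0.631 -0.227  0.059] [ 0.628 -0.23   0.058] [ 0.633 -0.223  0.061]
0.64 11 [ 0.65  -0.229  0.055] [ 0.646 -0.234  0.053] [ 0.655 -0.221  0.058]
0.68 2 [ 0.688 -0.179  0.002] [ 0.686 -0.18   0.001] [ 0.691 -0.178  0.002]
```

```bash
python3 -m handwheel '{"dp":[[0.022,0,0.045],[0.022,0,0.045],[0.013,0,0.027],[0.008,0,0.018],[0.0,0,0.0]],"angular":[[0,0,0],[0,0,0],[0,0,0],[0,0,0],[0,0,0]],"jaw":[0,0,0,0,0]}' 120
python3 -m handwheel '{"dp":[[0.003,0,0.006],[0.003,0,0.006],[0.003,0,0.006],[0,0,0],[0,0,0]],"angular":[[0,0,0],[0,0,0],[0,0,0],[0,0,0],[0,0,0]],"jaw":[0,0,0,0,0]}' 120
```

```text
time: 7.95
tcp_pos: [0.4689, -0.2094, 0.0387]
tool_rot: [0.049, 0.975, -0.011, 0.218]
force: [0.5, 0.2, -2.8]
grip_width: 0.0096
grasp_force: 119.3
time: 8.45
tcp_pos: [0.469, -0.2096, 0.0351]
tool_rot: [0.049, 0.974, -0.012, 0.219]
force: [0.3, -0.3, -2.9]
grip_width: 0.0093
grasp_force: 119.3
```

```bash
python3 -m handwheel '{"dp":[[0.003,0,0.006],[0.002,0,0.0045],[0.002,0,0.0045],[0,0,0],[0,0,0]],"angular":[[0,0,0],[0,0,0],[0,0,0],[0,0,0],[0,0,0]],"jaw":[0,0,0,0,0]}' 120
```

```text
time: 8.95
tcp_pos: [0.469, -0.2096, 0.0317]
tool_rot: [0.049, 0.974, -0.012, 0.219]
force: [0.8, 0.4, -3.2]
grip_width: 0.0096
grasp_force: 119.3
```

```bash
python3 -m handwheel '{"dp":[[0.002,0,0.0045],[0.002,0,0.0045],[0,0,0],[0,0,0],[0,0,0]],"angular":[[0,0,0],[0,0,0],[0,0,0],[0,0,0],[0,0,0]],"jaw":[0,0,0,0,0]}' 120
```

```text
time: 9.45
tcp_pos: [0.4691, -0.2096, 0.0298]
tool_rot: [0.049, 0.974, -0.012, 0.219]
force: [0.3, -1.2, -2.8]
grip_width: 0.0094
grasp_force: 119.3
```

```bash
python3 -m handwheel '{"dp":[[0.002,0,0.0045],[0,0,0],[0.002,0,0.0045],[0,0,0],[0,0,0]],"angular":[[0,0,0],[0,0,0],[0,0,0],[0,0,0],[0,0,0]],"jaw":[0,0,0,0,0]}' 120
```

```text
time: 9.95
tcp_pos: [0.4692, -0.2097, 0.0279]
tool_rot: [0.049, 0.974, -0.012, 0.219]
force: [-0.1, -0.7, -2.2]
grip_width: 0.0095
grasp_force: 119.3
```

```bash
python3 -m handwheel '{"dp":[[0.002,0,0.0045],[0,0,0],[0,0,0],[0,0,0],[0,0,0]],"angular":[[0,0,0],[0,0,0],[0,0,0],[0,0,0],[0,0,0]],"jaw":[0,0,0,0,0]}' 120
```

```text
time: 10.45
tcp_pos: [0.4692, -0.2097, 0.027]
tool_rot: [0.049, 0.974, -0.012, 0.219]
force: [-0.6, 0.1, -1.4]
grip_width: 0.0097
grasp_force: 119.4
```

```bash
python3 -m handwheel '{"dp":[[0.002,0,0.0045],[0,0,0],[0,0,0],[0,0,0],[0,0,0]],"angular":[[0,0,0],[0,0,0],[0,0,0],[0,0,0],[0,0,0]],"jaw":[0,0,0,0,0]}' 120
```

```text
time: 10.95
tcp_pos: [0.4694, -0.2098, 0.0262]
tool_rot: [0.049, 0.974, -0.012, 0.219]
force: [-4.6, 1.2, 5.6]
grip_width: 0.0094
grasp_force: 120.5
```

Contact: about 9 N on the tray. I'll release and retreat along the tool axis.

```bash
python3 -m handwheel '{"dp":[[0,0,0],[0,0,0],[0,0,0],[0,0,0],[0,0,0]],"angular":[[0,0,0],[0,0,0],[0,0,0],[0,0,0],[0,0,0]],"jaw":[0.1,0.2,0.3,0.4,0.4]}' 
python3 -m handwheel '{"dp":[[0,0,-0.05],[0,0,-0.1],[0,0,-0.2],[0,0,-0.2],[0,0,-0.2]],"angular":[[0,0,0],[0,0,0],[0,0,0],[0,0,0],[0,0,0]],"jaw":[0.4,0.4,0.4,0.4,0.4]}' 
python3 -m handwheel '{"dp":[[0,0,-0.2],[0,0,-0.2],[0,0,-0.2],[0,0,0],[0,0,0]],"angular":[[0,0,0],[0,0,0],[0,0,0],[0,0,0],[0,0,0]],"jaw":[0.4,0.4,0.4,0.4,0.4]}' 
python3 - <<'E'
from h import *
c=snap('side','d5');w=snap('scene','s5')
A=cv2.resize(c['image'][130:345,240:470],None,fx=1.7,fy=1.7);B=cv2.resize(w['image'][150:325,200:400],None,fx=2,fy=2)
B=cv2.copyMakeBorder(B,0,A.shape[0]-B.shape[0],0,0,0);cv2.imwrite('pics/c6.png',np.hstack([A,B])[:,:,::-1])
P=[]
for v in range(200,340):
    for u in range(280,480):
        r,g,b=c['image'][v,u].astype(int);z=c['z_map'][v,u]
        if z>0 and r-b>60:
            p=pt(c,u,v,z=z)
            if p[2]<.2 and -.3<p[1]<-.17 and .4<p[0]<.72:P.append(p)
P=np.array(P)
for lo in np.arange(.42,.7,.02):
    Q=P[(P[:,0]>=lo)&(P[:,0]<lo+.02)]
    if len(Q):print(lo.round(2),len(Q),np.median(Q,0).round(3),Q.min(0).round(3),Q.max(0).round(3))
E
```

```text
time: 11.45
tcp_pos: [0.4692, -0.2097, 0.0258]
tool_rot: [0.049, 0.974, -0.012, 0.219]
force: [0.3, 0.5, -0.7]
grip_width: 0.0345
grasp_force: 0.0
time: 11.95
tcp_pos: [0.4042, -0.2025, 0.1629]
tool_rot: [0.049, 0.975, -0.012, 0.218]
force: [1.1, -1.0, 0.1]
grip_width: 0.0342
grasp_force: 0.0
time: 12.45
tcp_pos: [0.3541, -0.1982, 0.2714]
tool_rot: [0.05, 0.974, -0.014, 0.22]
force: [-1.2, -0.4, -0.4]
grip_width: 0.0342
grasp_force: 0.0
0.44 74 [ 0.454 -0.213  0.033] [ 0.446 -0.217  0.003] [ 0.46  -0.176  0.048]
0.46 111 [ 0.472 -0.214  0.037] [ 0.46  -0.218  0.001] [ 0.48  -0.171  0.052]
0.48 82 [ 0.488 -0.217  0.032] [ 0.48  -0.226  0.001] [ 0.5   -0.192  0.049]
0.5 49 [ 0.511 -0.218  0.029] [ 0.5   -0.225  0.003] [ 0.52  -0.17   0.035]
0.52 47 [ 0.531 -0.22   0.027] [ 0.521 -0.225 -0.   ] [ 0.54  -0.186  0.031]
0.54 46 [ 0.549 -0.221  0.024] [ 0.541 -0.227  0.002] [ 0.56 -0.19  0.03]
0.56 47 [ 0.57  -0.223  0.024] [ 0.56  -0.229  0.001] [ 0.58  -0.193  0.028]
0.58 33 [ 0.587 -0.224  0.022] [ 0.58  -0.23   0.001] [ 0.595 -0.197  0.026]
0.6 4 [ 0.603 -0.201  0.002] [ 0.601 -0.223  0.   ] [ 0.613 -0.197  0.021]
0.62 1 [ 0.636 -0.23   0.024] [ 0.636 -0.23   0.024] [ 0.636 -0.23   0.024]
0.64 18 [ 0.649 -0.231  0.019] [ 0.641 -0.237  0.013] [ 0.655 -0.227  0.022]
0.66 2 [ 0.663 -0.212  0.002] [ 0.661 -0.213  0.   ] [ 0.666 -0.211  0.004]
```

View pics/c6.png

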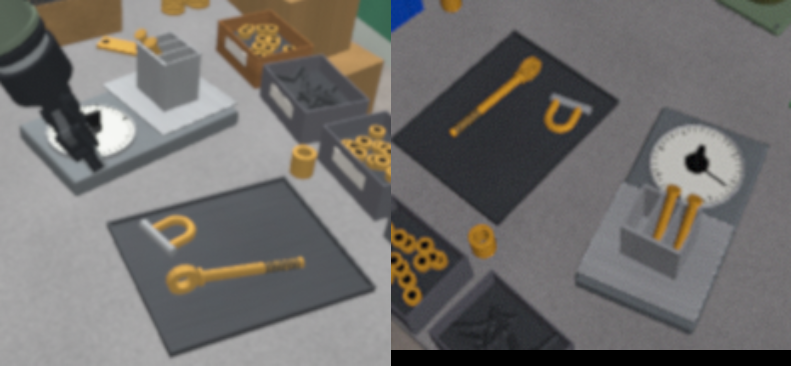

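The bolt lies in the tray with the eye's centre about 27 mm up, the shackle is untouched, and the holder still has both pins. The needle now points toward about +y. Next is the knob.

```bash
python3 - <<'E'
from h import *
c=load('w1');V=c['view'];o=-V[:3,:3].T@V[:3,3]
T=frame(.23,np.radians(-30)).as_matrix()
print('cam in tool frame',(T.T@(o-np.array([.5992,.1667,.3026]))).round(3),'look in tool',(T.T@-V[2,:3]).round(3))
print(get_obs()['q'])
rel([.45,.152,.27],frame(-1.4,0))
E
```

```text
cam in tool frame [ 0.083  0.    -0.142] look in tool [-0.32   0.001  0.948]
[-1.00090375 -0.50297945  2.13938065  0.36031643  1.24117666 -2.54230842]
dp/0.2 tool [-0.2754  1.7847  0.1232] ang/2pi [0.0454 0.0598 0.2031]
```

```bash
python3 - <<'E'
from h import *
rel([.54,.173,.30],frame(.175,0))
E
```

```text
dp/0.2 tool [-0.7347  1.9347  0.1737] ang/2pi [-0.0097  0.0696 -0.0433]
```

```bash
for i in 1 2; do python3 -m handwheel '{"dp":[[-0.073,0.193,0.017],[-0.073,0.193,0.017],[-0.073,0.193,0.017],[-0.073,0.193,0.017],[-0.073,0.193,0.017]],"angular":[[0,0,0],[0,0,0],[0,0,0],[0,0,0],[0,0,0]],"jaw":[0.4,0.4,0.4,0.4,0.4]}' 40; done
python3 -m handwheel '{"dp":[[0,0,0],[0,0,0],[0,0,0],[0,0,0],[0,0,0]],"angular":[[-0.002,0.0139,-0.0087],[-0.002,0.0139,-0.0087],[-0.002,0.0139,-0.0087],[-0.002,0.0139,-0.0087],[-0.002,0.0139,-0.0087]],"jaw":[0.4,0.4,0.4,0.4,0.4]}'
python3 - <<'E'
from h import *
rel([.54,.173,.30],frame(.175,0)); c=snap('wrist','w6'); print(get_obs()['q'])
# rectified top view of the dial plane z=.04 around nominal centre, 0.25 mm/px -> x right, y up
xs=np.arange(.36,.54,.0004);ys=np.arange(.24,.06,-.0004)
K=c['intrinsics'];X,Y=np.meshgrid(xs,ys);Pw=np.stack([X.ravel(),Y.ravel(),np.full(X.size,.04)],1)
q=Pw@c['view'][:3,:3].T+c['view'][:3,3];q[:,1:]*=-1
m=cv2.projectPoints(q,np.zeros(3),np.zeros(3),K,c['D'])[0].reshape(X.shape+(2,)).astype(np.float32)
cv2.imwrite('pics/top.png',cv2.remap(c['image'],m[...,0],m[...,1],cv2.INTER_CUBIC)[:,:,::-1])
E
```

```text
time: 13.05
tcp_pos: [0.4464, -0.0108, 0.2835]
tool_rot: [0.049, 0.975, -0.011, 0.217]
force: [0.4, -1.0, -0.0]
grip_width: 0.0338
grasp_force: 0.0
time: 13.55
tcp_pos: [0.5385, 0.174, 0.2982]
tool_rot: [0.048, 0.975, -0.012, 0.216]
force: [0.6, -0.8, 0.9]
grip_width: 0.0339
grasp_force: 0.0
time: 14.05
tcp_pos: [0.5384, 0.172, 0.2987]
tool_rot: [-0.09, 0.996, 0.0, -0.003]
force: [0.3, 0.2, 0.2]
grip_width: 0.0342
grasp_force: 0.0
dp/0.2 tool [-0.009   0.0037 -0.0066] ang/2pi [ 0.0001 -0.001   0.0008]
[ 1.54349627e-01  1.50700820e-01  1.46956556e+00  5.80204174e-04
  1.52881752e+00 -1.59666641e+00]
```

View pics/top.png

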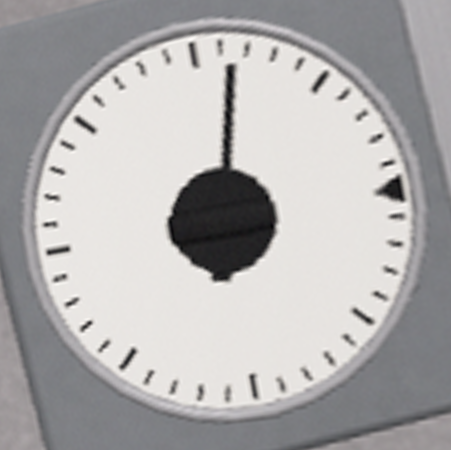

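The rectified top view (0.4 mm per pixel) has the dial centre at (224,219), the zero wedge tip at (373,189), an angle of 0.20 rad, and the needle tip at (231,65), 1.525 rad. So the knob has to turn 76° counter-clockwise. I'll do it in two grips to stay inside the last joint's range.

```bash
cat >> h.py <<'E'
KC=[.4496,.1524]
E
python3 - <<'E'
from h import *
rel(KC+[.13],frame(.2,0))
E
```

```text
dp/0.2 tool [ 0.4572 -0.0133  0.8427] ang/2pi [ 0.0001 -0.0012 -0.0032]
```

```bash
python3 -m handwheel '{"dp":[[0.2,0,0],[0.2,-0.005,0.05],[0.058,-0.008,0.19],[0,0,0.2],[0,0,0.2]],"angular":[[0,-0.0012,-0.0032],[0,0,0],[0,0,0],[0,0,0],[0,0,0]],"jaw":[0.4,0.4,0.4,0.4,0.4]}' 40
python3 -m handwheel '{"dp":[[0,0,0.1],[0,0,0.1],[0,0,0],[0,0,0],[0,0,0]],"angular":[[0,0,0],[0,0,0],[0,0,0],[0,0,0],[0,0,0]],"jaw":[0.4,0.4,0.4,0.4,0.4]}'
python3 - <<'E'
from h import *
rel(KC+[.054],frame(.2,0))
E
```

```text
time: 14.6
tcp_pos: [0.4493, 0.1523, 0.1699]
tool_rot: [-0.098, 0.995, 0.0, 0.004]
force: [0.6, 0.5, -0.8]
grip_width: 0.0341
grasp_force: 0.0
time: 15.1
tcp_pos: [0.4519, 0.1524, 0.1334]
tool_rot: [-0.098, 0.995, 0.0, 0.006]
force: [0.7, 0.2, 0.1]
grip_width: 0.0343
grasp_force: 0.0
dp/0.2 tool [0.0158 0.0022 0.3967] ang/2pi [-0.0001  0.0018 -0.0005]
```

```bash
python3 -m handwheel '{"dp":[[0.014,0.002,0.12],[0,0,0.12],[0,0,0.1],[0,0,0.045],[0,0,0.01]],"angular":[[0,0.0018,-0.0005],[0,0,0],[0,0,0],[0,0,0],[0,0,0]],"jaw":[0.4,0.4,0.4,0.4,0.4]}' 30
python3 -m handwheel '{"dp":[[0,0,0],[0,0,0],[0,0,0],[0,0,0],[0,0,0]],"angular":[[0,0,0],[0,0,0],[0,0,0],[0,0,0],[0,0,0]],"jaw":[0.3,0.2,0.1,0,0]}' 30
python3 - <<'E'
from h import *
rel(KC+[.054],frame(.2,0))
E
```

```text
time: 15.6
tcp_pos: [0.4486, 0.152, 0.0535]
tool_rot: [-0.1, 0.995, -0.0, -0.001]
force: [-0.5, -0.6, 0.3]
grip_width: 0.0339
grasp_force: 0.0
time: 16.1
tcp_pos: [0.45, 0.1518, 0.055]
tool_rot: [-0.1, 0.995, -0.0, 0.001]
force: [-0.5, -2.3, 6.7]
grip_width: 0.0113
grasp_force: 32.4
dp/0.2 tool [0.0016 0.0033 0.0048] ang/2pi [-0.0002  0.0002  0.    ]
```

```bash
python3 -m handwheel '{"dp":[[0,0,-0.007],[0,0,0],[0,0,0],[0,0,0],[0,0,0]],"angular":[[0,0,-0.01],[0,0,-0.02],[0,0,-0.02],[0,0,-0.02],[0,0,-0.02]],"jaw":[0,0,0,0,0]}' 30
python3 -m handwheel '{"dp":[[0,0,0],[0,0,0],[0,0,0],[0,0,0],[0,0,0]],"angular":[[0,0,-0.02],[0,0,-0.02],[0,0,-0.01],[0,0,0],[0,0,0]],"jaw":[0,0,0,0.2,0.4]}' 30
python3 -m handwheel '{"dp":[[0,0,0],[0,0,-0.1],[0,0,-0.2],[0,0,-0.1],[0,0,0]],"angular":[[0,0,0],[0,0,0],[0,0,0],[0,0,0],[0,0,0]],"jaw":[0.5,0.5,0.5,0.5,0.5]}'
python3 - <<'E'
from h import *
T=R.from_quat(get_obs()['tool_rot']).as_matrix();print('psi',np.arctan2(-T[0,1],T[1,1]),get_obs()['q'])
E
```

```text
time: 16.6
tcp_pos: [0.45, 0.1517, 0.055]
tool_rot: [-0.376, 0.927, -0.001, 0.001]
force: [4.2, -2.9, -3.2]
grip_width: 0.0112
grasp_force: 31.0
time: 17.1
tcp_pos: [0.4482, 0.1522, 0.0549]
tool_rot: [-0.513, 0.858, 0.001, -0.001]
force: [0.2, 0.4, 0.2]
grip_width: 0.0305
grasp_force: 0.0
time: 17.6
tcp_pos: [0.4516, 0.1527, 0.1387]
tool_rot: [-0.514, 0.858, -0.001, 0.003]
force: [0.1, -0.6, 0.3]
grip_width: 0.0429
grasp_force: 0.0
psi 1.0794292277477846 [ 1.44354441e-01  9.51736933e-02  1.87500972e+00 -4.03664488e-05
  1.16533688e+00 -2.50586408e+00]
```

```bash
for i in 1 2 3 4; do python3 -m handwheel '{"dp":[[0,0,0],[0,0,0],[0,0,0],[0,0,0],[0,0,0]],"angular":[[0,0,0.0235],[0,0,0.0235],[0,0,0.0235],[0,0,0.0235],[0,0,0.0235]],"jaw":[0.4,0.4,0.4,0.4,0.4]}' >/dev/null; done
python3 -m handwheel '{"dp":[[0,0,0],[0,0,0],[0,0,0],[0,0,0],[0,0,0]],"angular":[[0,0,0.015],[0,0,0.015],[0,0,0],[0,0,0],[0,0,0]],"jaw":[0.4,0.4,0.4,0.4,0.4]}'
python3 - <<'E'
from h import *
rel(KC+[.055],frame(1.08-np.pi,0))
c=snap('scene','s7')
# angles of zero mark and needle from the rectified top view, by darkness at given radii
xs=np.arange(.36,.54,.0004)
def top(c):
    ys=np.arange(.24,.06,-.0004);X,Y=np.meshgrid(xs,ys);Pw=np.stack([X.ravel(),Y.ravel(),np.full(X.size,.04)],1)
    q=Pw@c['view'][:3,:3].T+c['view'][:3,3];q[:,1:]*=-1
    m=cv2.projectPoints(q,np.zeros(3),np.zeros(3),c['intrinsics'],c['D'])[0].reshape(X.shape+(2,)).astype(np.float32)
    return cv2.remap(c['image'],m[...,0],m[...,1],cv2.INTER_CUBIC)
E
```

```text
time: 20.1
tcp_pos: [0.4483, 0.1521, 0.1345]
tool_rot: [0.857, 0.515, -0.001, -0.0]
force: [-0.6, -0.4, 0.9]
grip_width: 0.0344
grasp_force: 0.0
dp/0.2 tool [0.0053 0.0058 0.3973] ang/2pi [-0.0004  0.0003  0.0002]
```

```bash
python3 -m handwheel '{"dp":[[0.005,0.006,0.12],[0,0,0.12],[0,0,0.1],[0,0,0.045],[0,0,0.01]],"angular":[[0,0,0],[0,0,0],[0,0,0],[0,0,0],[0,0,0]],"jaw":[0.4,0.4,0.4,0.4,0.4]}' 30
python3 -m handwheel '{"dp":[[0,0,-0.005],[0,0,0],[0,0,0],[0,0,0],[0,0,0]],"angular":[[0,0,0],[0,0,0],[0,0,0],[0,0,0],[0,0,0]],"jaw":[0.3,0.2,0.1,0,0]}' 30
python3 -m handwheel '{"dp":[[0,0,0],[0,0,0],[0,0,0],[0,0,0],[0,0,0]],"angular":[[0,0,-0.015],[0,0,-0.02],[0,0,-0.02],[0,0,-0.015],[0,0,0]],"jaw":[0,0,0,0,0]}' 30
python3 - <<'E'
from h import *
rel(KC+[.056],frame(1.525-np.pi,0))
E
```

```text
time: 20.65
tcp_pos: [0.4491, 0.1522, 0.0549]
tool_rot: [0.858, 0.514, -0.002, -0.001]
force: [-0.4, -0.1, 0.1]
grip_width: 0.0343
grasp_force: 0.0
time: 21.15
tcp_pos: [0.4509, 0.1528, 0.0583]
tool_rot: [0.858, 0.514, 0.0, -0.0]
force: [-1.8, 1.1, 6.3]
grip_width: 0.0117
grasp_force: 31.3
time: 21.65
tcp_pos: [0.4504, 0.153, 0.0583]
tool_rot: [0.724, 0.689, -0.0, -0.001]
force: [-3.3, 1.8, 7.1]
grip_width: 0.0113
grasp_force: 31.5
dp/0.2 tool [-0.0031 -0.004   0.0117] ang/2pi [-0.0002 -0.0001 -0.0006]
```

```bash
python3 -m handwheel '{"dp":[[0,0,0],[0,0,0],[0,0,-0.05],[0,0,-0.15],[0,0,-0.2]],"angular":[[0,0,0],[0,0,0],[0,0,0],[0,0,0],[0,0,0]],"jaw":[0.2,0.4,0.4,0.4,0.4]}' 30
python3 -m handwheel '{"dp":[[0,0,-0.2],[0,0,-0.2],[-0.05,0,-0.2],[-0.2,0,-0.2],[-0.2,0,0]],"angular":[[0,0,0],[0,0,0],[0,0,0],[0,0,0],[0,0,0]],"jaw":[0.4,0.4,0.4,0.4,0.4]}'
python3 -m handwheel '{"dp":[[0,0,0],[0,0,0],[0,0,0],[0,0,0],[0,0,0]],"angular":[[0,0,0],[0,0,0],[0,0,0],[0,0,0],[0,0,0]],"jaw":[0.4,0.4,0.4,0.4,0.4]}'
cat >> h.py <<'E'
def polar(c,h):
    "brightness over angle (deg) x radius (mm) on plane h about the dial axis"
    th=np.radians(np.arange(0,360,.5));r=np.arange(28,76,1.)/1000
    A,B=np.meshgrid(th,r,indexing='ij')
    P=np.stack([KC[0]+(B*np.cos(A)).ravel(),KC[1]+(B*np.sin(A)).ravel(),np.full(A.size,h)],1)
    q=P@c['view'][:3,:3].T+c['view'][:3,3];q[:,1:]*=-1
    m=cv2.projectPoints(q,np.zeros(3),np.zeros(3),c['intrinsics'],c['D'])[0].reshape(A.shape+(2,)).astype(np.float32)
    return cv2.cvtColor(cv2.remap(c['image'],m[...,0],m[...,1],cv2.INTER_LINEAR),cv2.COLOR_RGB2GRAY)
E
python3 - <<'E'
from h import *
c0=load('w6');c=snap('wrist','w7')
for k in(c0,c):
    g=polar(k,.04);
    for r in(32,40,48,56,60,63,65,67,69):
        col=g[:,r-28].astype(int);d=np.where(col<110)[0]/2
        gr=np.split(d,np.where(np.diff(d)>1)[0]+1)if len(d)else[]
        print(r,[(x[0],x[-1])for x in gr if len(x)>1][:12])
    print()
E
```

```text
time: 22.15
tcp_pos: [0.4484, 0.1519, 0.1364]
tool_rot: [0.725, 0.689, -0.003, -0.002]
force: [-0.0, 0.1, -0.9]
grip_width: 0.0344
grasp_force: 0.0
time: 22.65
tcp_pos: [0.4495, 0.0668, 0.2996]
tool_rot: [0.724, 0.69, 0.004, 0.005]
force: [0.9, -0.3, 0.0]
grip_width: 0.0339
grasp_force: 0.0
time: 23.15
tcp_pos: [0.4459, 0.0681, 0.2918]
tool_rot: [0.724, 0.689, -0.001, -0.001]
force: [-0.2, 1.0, 0.5]
grip_width: 0.0343
grasp_force: 0.0
32 [(np.float64(85.5), np.float64(90.5))]
40 [(np.float64(86.0), np.float64(89.5))]
48 [(np.float64(86.5), np.float64(89.5))]
56 [(np.float64(86.5), np.float64(89.0))]
60 [(np.float64(86.5), np.float64(89.0))]
63 [(np.float64(9.5), np.float64(10.5)), (np.float64(55.0), np.float64(55.5)), (np.float64(145.5), np.float64(146.0))]
65 [(np.float64(9.0), np.float64(11.5)), (np.float64(55.0), np.float64(56.0)), (np.float64(100.5), np.float64(101.0)), (np.float64(145.5), np.float64(146.5)), (np.float64(190.5), np.float64(191.0)), (np.float64(235.0), np.float64(236.0)), (np.float64(279.5), np.float64(280.0)), (np.float64(324.5), np.float64(325.0))]
67 [(np.float
[... 1529 characters left out ...]
.0), np.float64(133.0)), (np.float64(177.0), np.float64(177.5)), (np.float64(222.0), np.float64(223.0)), (np.float64(266.5), np.float64(267.5)), (np.float64(311.5), np.float64(312.5)), (np.float64(356.5), np.float64(357.5))]
69 [(np.float64(41.5), np.float64(42.5)), (np.float64(78.0), np.float64(78.5)), (np.float64(84.5), np.float64(90.5)), (np.float64(96.5), np.float64(97.0)), (np.float64(114.5), np.float64(115.0)), (np.float64(132.5), np.float64(133.0)), (np.float64(222.0), np.float64(222.5)), (np.float64(249.0), np.float64(249.5)), (np.float64(266.5), np.float64(267.5)), (np.float64(276.0), np.float64(276.5)), (np.float64(311.5), np.float64(312.5)), (np.float64(356.5), np.float64(357.5))]
```

The zero wedge reads 87.3° and the needle 87.5°, so they are aligned to well under 1 mm. The arm is clear of everything.

```bash
python3 -c "
from rig import *
print(hand_in())"
```

```text
the job is handed in; nothing more can be done
None
```

The job is handed in, though no verdict came back: the eye bolt lies in the tray, the zero mark is within about 0.2° of the needle's tip, and the holder stood on the pan with both pins when last looked at, before the knob was turned.

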